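# Load the label dispenser at the magnet stall

### The arm

A 6-joint arm with a two-finger parallel gripper is mounted at the origin on the work surface. World frame = base frame: x ahead of the robot, y to its left, z up, the work surface at z = 0. Lengths are in m, angles in rad, forces in N, time in s.
With the tool pointing down it reaches from about 0.275 to 0.775 m from the base axis. Payload 14.6 kg.
Tool frame: the origin (TCP) lies midway between the tips of the shut fingers; the grasp point (between the pads) lies 19 mm behind it; z points along the fingers, x is the direction in which the jaws open and shut, and the axes are right-handed (so a half turn about z gives the same grasp; the last joint's range is limited). The gripper opens to 85 mm and grips with 20 to 120 N. Pads are 22 mm wide; open, the fingers measure 114 mm over their backs; the gripper's body (76 mm by 85 mm) begins 54 mm behind the grasp point. The pads swing forward as they close: fully open they stand 13 mm farther back than shut.
Start: joints at [-1.331, 0.263, -0.048, 1.259, 0, 1.415], TCP at [0.202, -0.485, 0.231] pointing down, gripper open.
Joint ranges: [-2.65, 2.65], [-0.89, 1.7], [-1.18, 1.37], [-2.13, 2.11], [-1.35, 1.29], [-3.14, 3.14]. Speed limits (rad/s): [1.89, 1.89, 2.57, 2.79, 3.14, 3.14].

### API

Orientations are given as a unit quaternion [x, y, z, w].
In Python, from station import arm, camera, camera_model gives the robot as it stands. The module is installed in compiled form; this text tells all that it offers.
- The arm moves only by the shell command python3 -m inch 'ROWS' [FORCE]. ROWS is text: rows parted by semicolons, each of 5 numbers parted by spaces: the finger opening in mm, from 0 to 85.4, then the shift along the tool's x, y, z in mm, then the turn about the tool's z in rad. A call has 1 to 20 rows; each row is the pose to reach, as a shift and turn from the pose measured when the call began, along the tool's axes at that moment; what a row does not reach only later rows make up. A row lasts 1/8 s, in which the tool goes at most 62.5 mm and 10.7 degrees, less where a joint would pass 70% of its speed; a pose out of reach is approached as far as the arm can. A call with a gripper value outside its range is refused whole. The fingers move at their own pace and stop on an object; FORCE is the grip in N (left out, the last holds). Time passes only in rows, so rows that repeat a pose let the fingers close. It gives the time, the measured TCP pose, the force and the opening at its end, in the units of the state.
- arm.state(): the state, without advancing time (a new reading comes with each control period).
- camera(name): name is "scene" or "top"; returns the picture (480x640x3 uint8, red, green, blue); there is no depth.
- camera_model(name): a dict with "fx", "fy", "cx", "cy" (pixels), "rvec" (rotation vector, rad) and "tvec" (3), from world to camera coordinates, as OpenCV has them. Camera axes: x right, y down, z forward; pixel columns grow to the right and rows downward; lengths in m; the calibration is good to about 2 mm. A picture is of the moment at which its call begins. camera_model takes no time and is no camera call.
- arm.sign_off(): hands the job in, once; it reports no verdict.
The state is a dict: "time_s": time; "q": joint angles; "qvel": joint speeds; "effort": joint torques, N m; "tool_pos": TCP position; "tool_rot": TCP orientation; "force": force on the tool from outside, world axes, zero at the start; "wrist_torque": the same for the moment, N m; "width": finger opening in m.
Only numpy, scipy, OpenCV 4.12 (cv2) and the standard library are available. Lean on these libraries where they do the work, as an engineer would, in place of code of your own. Each camera call takes 0.05 s, during which the arm holds its last target. There are 200 camera calls.

### The job

Take the reel of blank labels off its sloping rack and mount it, hub up, on the upright spindle of the label dispenser, turning it until its four lugs drop into the slots of the drive plate and it sits fully home; lower it gently, without slamming or jamming it. Then turn the dispenser's tension knob clockwise until it clicks past its detent and stays there. Leave the other stock on the table where it is.

Things in the scene. Friction and masses are not known exactly. Their poses are not given: they have to be found in the camera images.
- reel: grey plastic reel of white labels, 72 mm tall, 0.2 to 0.35 kg: round body 84 mm across, 34 mm tall, on four lugs 8 mm long; 23 mm bore right through. Origin on the axis at the lugs' feet, z along the axis to the hub. Lugs (6 mm wide, 10 mm radially, centred 27 mm out) lie on its +x, -x, +y, -y axes; dots on the top flange show where. At the start its axis leans 30 degrees on the rack
- hub_top (a point): centre of the top of the reel's grip hub, on its axis, 72 mm above its origin; the hub is 36 mm across and stands 30 mm above the reel's body; axes as the reel's
- rack: plywood rack 130 x 115 mm, fixed to the table, its board sloping 30 degrees down to its -x side, with a 22 mm lip at the lower edge and 20 mm side rails. Origin under its centre on the table; the centre of the board's face is 55 mm above it. It may stand left or right of the dispenser
- stand: label dispenser, fixed to the table: dark slab 245 x 110 mm, 15 mm thick, reaching from x = -190 to +55 mm of its frame; the upright spindle stands at the origin (on the table, z up) and the tension knob on a grey pod (top 37 mm above the table) 125 mm from it on the -x side
- plate (a point): point on the spindle's axis at the top of the drive plate round it: 84 x 84 mm square, 9 mm thick, four slots at 90 degrees (11 mm wide, 14 mm radially, centred 27 mm out). The plate is braked, stiff to turn, and its angle differs every time and is not told (this point's axes are the slab's): find it by eye or by touch
- seat (a point): point on the spindle's axis at the slab's top, 15 mm above the table. Spindle 20 mm across, its tip 62 mm above this point, the last 10 mm tapered to 8 mm. With the reel fully home its origin is 1 mm above this point; standing with its lugs on the drive plate it is 9 mm above
- knob_grip (a point): point on the tension knob's axis at the height to grip, 68 mm above the table. The knob is a black bar 46 mm long, 12 mm wide, its top 7 mm above this point, rising 30 mm above a disc 42 mm across. The point's x axis runs along the bar and turns with it
- tension (a joint): angle of the tension knob, rad, 0 at the start and growing clockwise seen from above. A sprung detent (up to about 0.1 N m) resists up to 0.7; past that the knob snaps on to rest at 1.4 (stop at 1.5); let go before, it springs back to 0
- box_mid: open cardboard box of upright steel rods, 85 x 65 x 45 mm (rods up to 15 mm higher), between dispenser and rack; origin under its centre
- box_left: open cardboard box of steel plates, 110 x 80 x 50 mm (plates up to 10 mm higher); origin under its centre
- box_right: open cardboard box of upright steel rods, 100 x 90 x 50 mm (rods up to 15 mm higher); origin under its centre
- core: bare cardboard tube standing on end, 42 mm across, 55 mm tall, not to be used; origin under its centre
- blocks: pile of four steel blocks 50 x 30 mm, 40 mm tall; origin under its centre
- jar: clear jar with a black cap, 60 mm across, 85 mm tall; origin under its centre
- driver: screwdriver lying on the table; origin under its middle
Not all that is in view belongs to the job. Leave any yellow look-alike of the reel alone.

How it is judged:
On the way, in this order (a step that is already met when the one before it is completed fails the run):
1. the reel sits fully home on the spindle, the knob not yet turned (horizontal distance between reel and seat below 0.004 m and z of reel in the frame of seat below 0.004 m and angle between reel's own z axis and vertical below 0.06 rad and value of joint tension below 0.4 rad), for 0.2 s.
2. the tension knob has been turned past its detent (value of joint tension above 1.15 rad), for 0.1 s.
At the end, for the whole second after the job is handed in: the reel is upright (within 0.06 rad) on the spindle, centred within 4 mm, its origin less than 4 mm above the slab (lugs down in the slots), at rest, and the tension knob stays beyond 1.15 rad (horizontal distance between reel and seat below 0.004 m and z of reel in the frame of seat below 0.004 m and angle between reel's own z axis and vertical below 0.06 rad and value of joint tension above 1.15 rad and linear speed of reel below 0.02 m/s); the robot touches nothing.
It fails at once if another piece of stock was moved more than 30 mm (distance of any of box_mid, box_left, box_right, core, blocks, jar, driver from where it was at the start of the episode above 0.03 m).
It fails at once if the reel was slammed or jammed on the dispenser (contact forces summing to more than 120 N) (contact force between reel and stand above 120 N).
It also fails if it takes over 67 s, if anything falls off the work surface, if the arm or the gripper's body presses on something with over 40 N, if the wrist force passes 120 N, or if a joint passes its speed limit or range.

## Working session

There is one attempt and no reset: what is moved stays moved. The work goes in short steps, Python scripts to look and compute and a shell command to move; the robot and the scene stay as the last step left them, time stands still between calls to the robot, and variables do not carry over. Pictures are saved under pics/ and viewed, about 8 in all and at most 12, crops included, and the job is handed in when it is done.

```bash
mkdir -p pics; ls
cat > h.py <<'E'
import numpy as np, cv2
from station import arm, camera, camera_model
from scipy.spatial.transform import Rotation as R
def M(n):
    m=camera_model(n);K=np.array([[m['fx'],0,m['cx']],[0,m['fy'],m['cy']],[0,0,1.]])
    return K,cv2.Rodrigues(np.array(m['rvec'],float))[0],np.array(m['tvec'],float).reshape(3)
def ray(n,u,v):
    K,r,t=M(n);return -r.T@t, r.T@np.linalg.solve(K,[u,v,1.])
def atz(n,u,v,z):
    o,d=ray(n,u,v);return o+d*(z-o[2])/d[2]
def proj(n,P):
    K,r,t=M(n);p=(np.atleast_2d(P)@r.T+t)@K.T;return p[:,:2]/p[:,2:]
def tri(a,b): # (name,u,v) x2
    o1,d1=ray(*a);o2,d2=ray(*b);s=np.linalg.lstsq(np.c_[d1,-d2],o2-o1,rcond=None)[0]
    p,q=o1+s[0]*d1,o2+s[1]*d2;return (p+q)/2,np.linalg.norm(p-q)
def snap(n,f): 
    i=camera(n)[:,:,::-1].copy();cv2.imwrite(f,i);return i
def crop(i,x,y,w,h,s,f): cv2.imwrite(f,cv2.resize(i[y:y+h,x:x+w],None,fx=s,fy=s,interpolation=cv2.INTER_CUBIC))
E
python3 - <<'E'
from h import *
snap('top','pics/top0.png');snap('scene','pics/scene0.png')
for n in('top','scene'):
    K,r,t=M(n);print(n,K[0,0],-r.T@t,r[2])
print(arm.state())
E
```

```text
pics
top 482.3317510362382 [0.44371037 0.0067424  1.21907209] [ 0.06390168 -0.01255695 -0.9978772 ]
scene 610.1149955289733 [1.08463077 0.94142934 1.21383218] [-0.33947495 -0.61038925 -0.71566872]
{'time_s': 0.1, 'q': array([-1.33130361e+00,  2.63474465e-01, -4.88541478e-02,  1.25938141e+00,
        1.00878432e-05,  1.41545808e+00]), 'qvel': array([ 0.00046439, -0.00020542,  0.00415295,  0.00061277, -0.00055481,
       -0.00099501]), 'effort': array([ 3.25690242e-03, -6.38575673e+01,  3.85063612e+01,  9.96631425e-03,
       -1.09099917e-04, -2.29217102e-05]), 'tool_pos': array([ 0.20186645, -0.4843896 ,  0.23088059]), 'tool_rot': array([ 8.32061256e-01, -5.54683565e-01, -3.32930912e-04, -3.12880408e-04]), 'force': array([ 0.06928565,  0.09269741, -0.01786804]), 'wrist_torque': array([ 0.01321021, -0.04239898, -0.00139856]), 'width': 0.08498248397509608}
```

View pics/top0.png

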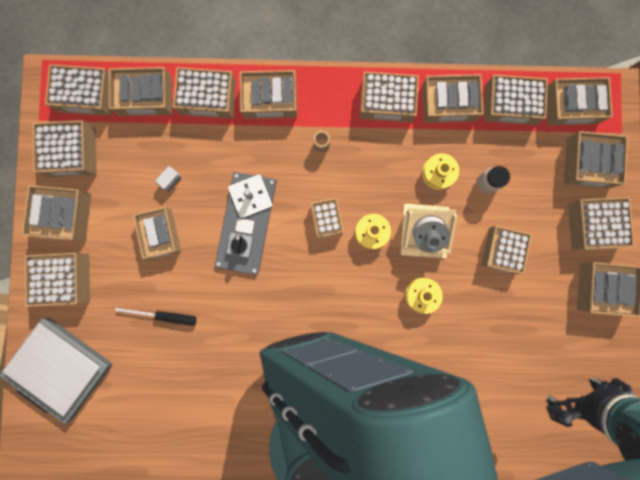

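View pics/scene0.png

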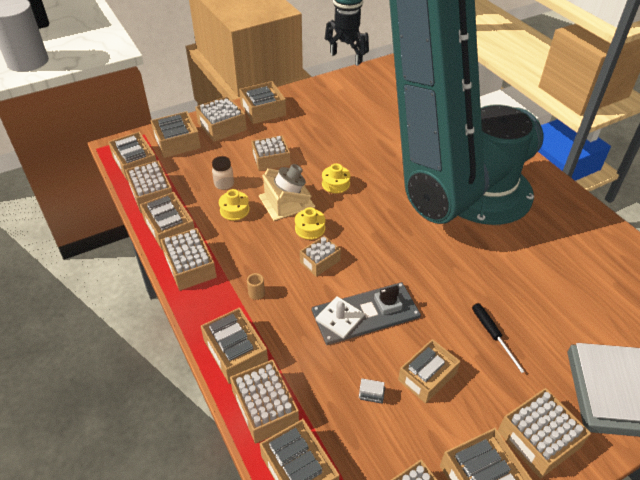

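The grey reel on the plywood rack is at top(432,234) and scene(290,180). It could be confused with the yellow look-alikes at top(441,171), (373,231), (425,296), or with the core at (321,140). I choose the grey one and check it in close crops. The dispenser's spindle is near top(249,196) and its knob near (239,245).

Run:
```python
from h import *
t=cv2.imread('pics/top0.png');s=cv2.imread('pics/scene0.png')
z=lambda i,x,y,w,h:cv2.resize(i[y:y+h,x:x+w],(400,w and int(400*h/w)),interpolation=cv2.INTER_CUBIC)
a=np.vstack([np.hstack([z(t,392,195,80,60),z(s,250,155,80,60)]),np.hstack([z(t,205,165,80,60)[:300],z(s,310,275,120,90)])])
cv2.imwrite('pics/c1.png',a)
a2=np.hstack([z(t,205,220,80,60),z(s,360,275,80,60)])
cv2.imwrite('pics/c2.png',a2)
```

```text
(no output)
```

View pics/c1.png

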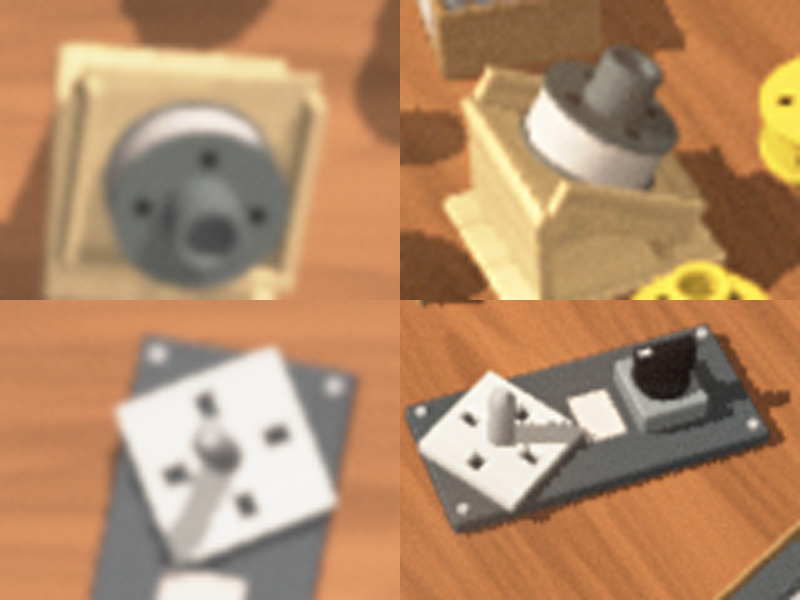

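View pics/c2.png

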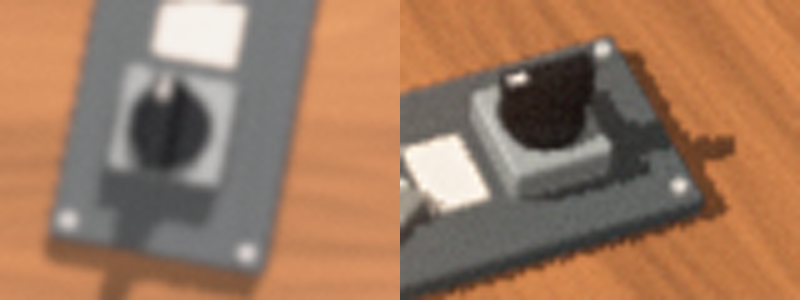

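```bash
cat > fit.py <<'E'
from h import *
from scipy.optimize import least_squares
def reelpose(p): # p: hubtop xyz, azim, spin
    ax=np.array([np.sin(np.pi/6)*np.cos(p[3]),np.sin(np.pi/6)*np.sin(p[3]),np.cos(np.pi/6)])
    Rm=R.from_euler('z',p[3]).as_matrix()@R.from_euler('y',30,degrees=True).as_matrix()@R.from_euler('z',p[4]-p[3]).as_matrix()
    return Rm
top=lambda x,y:(392+x/5,195+y/5)
def res(p):
    Rm=reelpose(p);r=[]
    P=[np.array(p[:3])]
    for k in(0,1,-1): P.append(p[:3]+Rm@np.array([27e-3*np.cos(k*np.pi/2),27e-3*np.sin(k*np.pi/2),-.030]))
    r.append(proj('top',P)-[top(210,236),top(209,160),top(143,207),top(258,214)])
    r.append(proj('scene',P[:1])-[(296.8,169.2)])
    return np.vstack(r).ravel()
if __name__=='__main__':
    f=least_squares(res,[.47,-.27,.14,3.1,0.],x_scale=[.01,.01,.01,.1,.1]);print('reel hub',f.x,np.round(f.fun,1))
    print('tri',tri(('top',434,242.2),('scene',296.8,169.2)))
    s=np.array([atz('top',u,v,.015)for u,v in[(236.4,176),(271.8,182.2),(218.4,263.8),(254.2,270.4)]]);print('screws\n',s)
    d=(s[0]+s[1]-s[2]-s[3]);yaw=np.arctan2(d[1],d[0]);print('yaw',yaw)
    sl=np.array([atz('top',u,v,.024)for u,v in[(246.2,185.8),(260.4,191.8),(254.4,206),(240,200)]]);c=sl.mean(0)
    a=np.arctan2(*(sl-c)[:,1::-1].T);print('plate c',c,'r',np.linalg.norm(sl-c,axis=1),'slot ang',np.degrees(a))
    mid=s.mean(0)+.0675*np.array([np.cos(yaw),np.sin(yaw),0]);print('spindle from screws',mid)
    sc=lambda x,y:(310+(x-400)*.3,275+(y-300)*.3)
    s2=np.array([atz('scene',*sc(x,y),.015)for x,y in[(420,412),(463,511),(701,333),(754,425)]]);print('scene screws\n',s2)
    s3=np.array([atz('scene',*sc(x,y),.024)for x,y in[(469,418),(521,414),(477,462),(529,456)]]);print('scene plate c',s3.mean(0))
    print('tip tri',tri(('top',*(205+212/5,165+141/5)),('scene',*sc(502,392))))
    print('knob pred',[q-.125*np.array([np.cos(yaw),np.sin(yaw),0]) for q in(c,mid)])
    print('disc',atz('top',205+170/5,220+125/5,.045),'mark',tri(('top',237.4,237.6),('scene',383,290)),'reach')
E
python3 fit.py
```

```text
reel hub [ 0.50102431 -0.24102653  0.10675196  3.05883245 -0.03845309] [ 0.   0.5 -0.  -0.3  0.2 -0.2 -0.1 -0.2  0.2  0.1]
tri (array([ 0.50203009, -0.2406491 ,  0.10768431]), np.float64(0.00030176603841909996))
screws
 [[0.66404778 0.23770598 0.015     ]
 [0.65019144 0.14845003 0.015     ]
 [0.44295391 0.27538013 0.015     ]
 [0.42824962 0.18618605 0.015     ]]
yaw -0.16859658797858953
plate c [0.61313447 0.20002255 0.024     ] r [0.02735465 0.02715644 0.02741556 0.0273636 ] slot ang [  23.30915667  -66.59583257 -156.25782627  113.27755016]
spindle from screws [0.61290362 0.20060412 0.015     ]
scene screws
 [[0.65312761 0.15008237 0.015     ]
 [0.66783719 0.24025344 0.015     ]
 [0.43070737 0.1866967  0.015     ]
 [0.44519466 0.27674077 0.015     ]]
scene plate c [0.61731887 0.20297945 0.024     ]
tip tri (array([0.61345776, 0.19918852, 0.0702407 ]), np.float64(0.001278473067284049))
knob pred [array([0.48990682, 0.22099743, 0.024     ]), array([0.48967597, 0.22157899, 0.015     ])]
disc [0.48947561 0.22034403 0.045     ] mark (array([0.50701872, 0.21838862, 0.07478916]), np.float64(0.0030045704360458494)) reach
```

```bash
cat >> h.py <<'E'
def plan(P,az=None):
    s=arm.state();Rm=R.from_quat(s['tool_rot']).as_matrix();d=Rm.T@(np.array(P)-s['tool_pos'])*1e3
    a=np.arctan2(Rm[1,0],Rm[0,0]);w=None if az is None else -((az-a+np.pi/2)%np.pi-np.pi/2)
    print('shift',np.round(d,1),'turn',w,'az now',a,'q6',s['q'][5],'t',s['time_s'],'axes',np.round(Rm[:2,:2],3).tolist())
E
python3 -c "
from h import *
plan([.507,-.241,.15],3.0588-np.pi/2)"
```

```text
shift [-107.2 -375.3   81. ] turn 0.47762367818233464 az now -1.1759653022023546 q6 1.4154580829175483 t 0.1 axes [[0.385, -0.923], [-0.923, -0.385]]
```

```bash
python3 -m inch '85 -107 -375 30 0.478; 85 -107 -375 30 0.478; 85 -107 -375 30 0.478; 85 -107 -375 30 0.478; 85 -107 -375 30 0.478; 85 -107 -375 30 0.478; 85 -107 -375 30 0.478; 85 -107 -375 81 0.478; 85 -107 -375 81 0.478; 85 -107 -375 81 0.478; 85 -107 -375 81 0.478' 30
python3 - <<'E'
from h import *
plan([.507,-.241,.082],3.0588-np.pi/2)
t=snap('top','pics/t1.png');s=snap('scene','pics/s1.png')
z=lambda i,x,y,w,h:cv2.resize(i[y:y+h,x:x+w],(400,int(400*h/w)),interpolation=cv2.INTER_CUBIC)
cv2.imwrite('pics/c3.png',np.hstack([z(t,372,175,120,110),z(s,230,120,120,110)]))
E
```

```text
time_s: 1.48
tool_pos: [0.5073, -0.2421, 0.1517]
tool_rot: [-0.677, 0.736, -0.001, 0.001]
force: [-0.5, -0.3, 0.0]
width: 0.085
shift [-1.1  0.5 69.7] turn -0.0011158901198360383 az now -1.6547048705045253 q6 2.634914518885531 t 1.475 axes [[-0.084, -0.996], [-0.996, 0.084]]
```

View pics/c3.png

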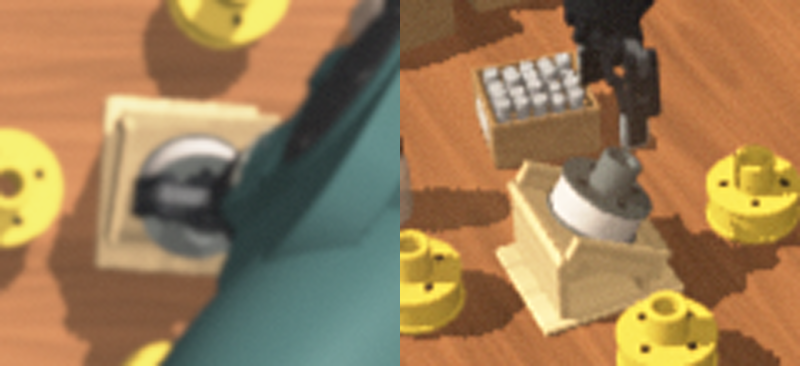

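```bash
python3 -m inch '85 -1 0 30 0; 85 -1 0 55 0; 85 -1 0 68 0;85 -1 0 69 0; 85 -1 0 69 0' 30; python3 -m inch '50 0 0 0 0; 36 0 0 0 0; 20 0 0 0 0; 20 0 0 0 0; 20 0 0 0 0; 20 0 0 0 0' 30
```

```text
time_s: 2.2
tool_pos: [0.5078, -0.2412, 0.0831]
tool_rot: [-0.677, 0.736, -0.001, 0.001]
force: [0.4, -0.5, -0.1]
width: 0.0849
time_s: 2.95
tool_pos: [0.5073, -0.2395, 0.0871]
tool_rot: [-0.677, 0.736, -0.001, 0.002]
force: [-22.6, 19.8, 63.7]
width: 0.0472
```

```bash
python3 -m inch '70 0 0 0 0; 85 0 0 -5 0; 85 0 0 -12 0; 85 0 0 -12 0' 30
python3 - <<'E'
from h import *
plan([.507,-.241,.092])
s=snap('scene','pics/s2.png');crop(s,240,110,100,100,6,'pics/c4.png')
E
```

```text
time_s: 3.45
tool_pos: [0.5076, -0.2398, 0.0997]
tool_rot: [-0.677, 0.736, -0.002, 0.002]
force: [-0.0, 0.2, -0.0]
width: 0.0848
shift [1.2 0.5 7.7] turn None az now -1.6534077384475485 q6 2.6361292057147665 t 3.45 axes [[-0.083, -0.997], [-0.997, 0.083]]
```

View pics/c4.png

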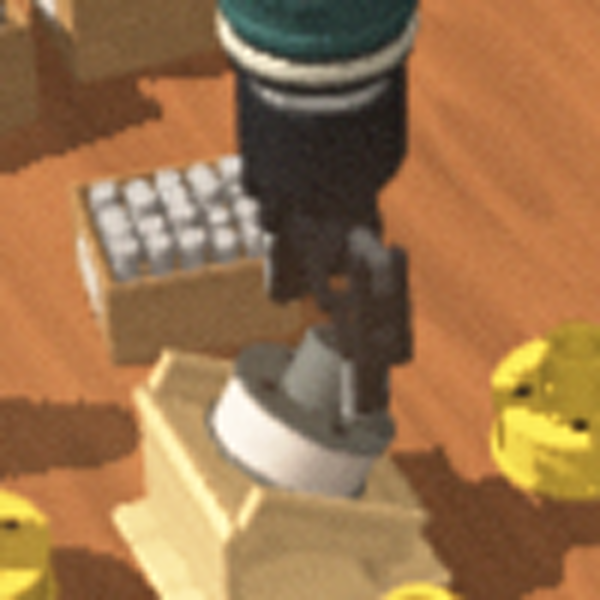

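```bash
python3 -m inch '85 0 4 9 0; 70 0 4 9 0; 50 0 4 9 0; 40 0 4 9 0; 30 0 4 9 0; 30 0 4 9 0; 30 0 4 9 0' 30
```

```text
time_s: 4.38
tool_pos: [0.5036, -0.2393, 0.0904]
tool_rot: [-0.677, 0.736, -0.002, 0.002]
force: [-0.4, 2.2, 3.6]
width: 0.0343
```

```bash
python3 -m inch '30 0 0 0 0; 30 0 0 -10 0; 30 0 0 -25 0; 30 0 0 -45 0; 30 0 0 -70 0; 30 0 0 -70 0; 30 0 0 -70 0' 45
python3 - <<'E'
from h import *
print(arm.state()['wrist_torque'],arm.state()['force'])
s=snap('scene','pics/s3.png');t=snap('top','pics/t3.png')
z=lambda i,x,y,w,h:cv2.resize(i[y:y+h,x:x+w],(400,int(400*h/w)),interpolation=cv2.INTER_CUBIC)
cv2.imwrite('pics/c5.png',np.hstack([z(s,240,80,100,110),z(t,380,180,100,110)]))
E
```

```text
time_s: 5.25
tool_pos: [0.5031, -0.2392, 0.1599]
tool_rot: [-0.677, 0.736, -0.001, 0.002]
force: [-0.5, -0.0, -4.0]
width: 0.0335
[0.0518085  0.11125609 0.00545879] [-0.49518194 -0.01536027 -3.97587811]
```

View pics/c5.png

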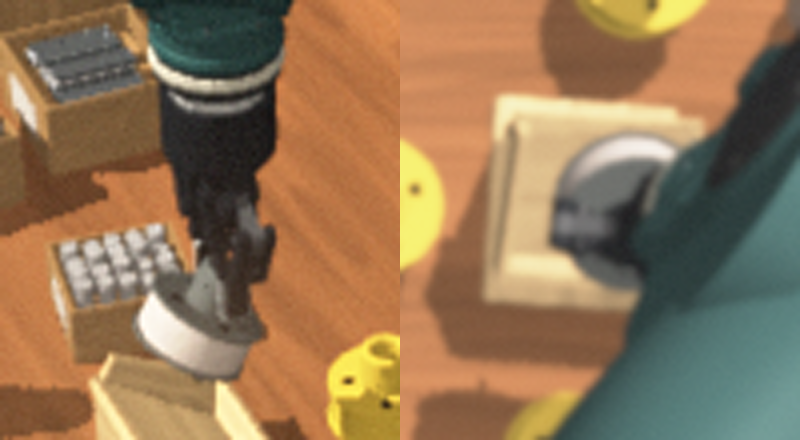

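```bash
python3 -m inch '30 0 0 -25 0; 30 -40 15 -40 0; 30 -90 40 -40 0; 30 -150 75 -40 0; 30 -210 105 -40 0; 30 -264 135 -40 0; 30 -264 135 -10 0; 30 -264 135 40 0; 30 -264 135 75 0; 30 -264 135 85 0; 30 -264 135 85 0; 30 -264 135 85 0' 45; python3 -m inch '30 0 0 4 0; 30 0 0 7 0; 30 0 0 7 0'
```

```text
time_s: 6.85
tool_pos: [0.3912, 0.0351, 0.0755]
tool_rot: [-0.677, 0.736, -0.002, 0.002]
force: [0.3, -0.0, -3.5]
width: 0.0338
time_s: 7.22
tool_pos: [0.3912, 0.0351, 0.0684]
tool_rot: [-0.677, 0.736, -0.001, 0.002]
force: [-0.3, -0.4, -3.5]
width: 0.0336
```

```bash
python3 -m inch '30 0 0 2 0; 30 0 0 4 0; 30 0 0 4 0';python3 -m inch '30 0 0 1 0; 30 0 0 2 0; 30 0 0 2 0'
```

```text
time_s: 7.6
tool_pos: [0.3911, 0.0352, 0.0642]
tool_rot: [-0.677, 0.736, -0.001, 0.002]
force: [0.1, 0.4, -3.1]
width: 0.0335
time_s: 7.98
tool_pos: [0.3911, 0.0352, 0.0622]
tool_rot: [-0.677, 0.736, -0.001, 0.002]
force: [-0.1, -0.3, -4.2]
width: 0.0336
```

```bash
python3 -m inch '30 0 0 2 0; 30 0 0 3 0; 30 0 0 3 0';python3 -m inch '30 0 0 2 0; 30 0 0 3 0; 30 0 0 3 0'
```

```text
time_s: 8.35
tool_pos: [0.391, 0.0352, 0.0591]
tool_rot: [-0.677, 0.736, -0.001, 0.002]
force: [-0.5, 0.7, -3.6]
width: 0.0338
time_s: 8.72
tool_pos: [0.391, 0.0352, 0.056]
tool_rot: [-0.677, 0.736, -0.001, 0.002]
force: [-0.3, 0.0, -3.7]
width: 0.0339
```

Run:
```python
from h import *
s=snap('scene','pics/s4.png');print(proj('scene',[.391,.035,.056]))
u,v=proj('scene',[.391,.035,.056])[0].astype(int);crop(s,u-50,v-50,100,75,8,'pics/c6.png')
```

```text
[[382.1142     230.37884452]]
```

View pics/c6.png

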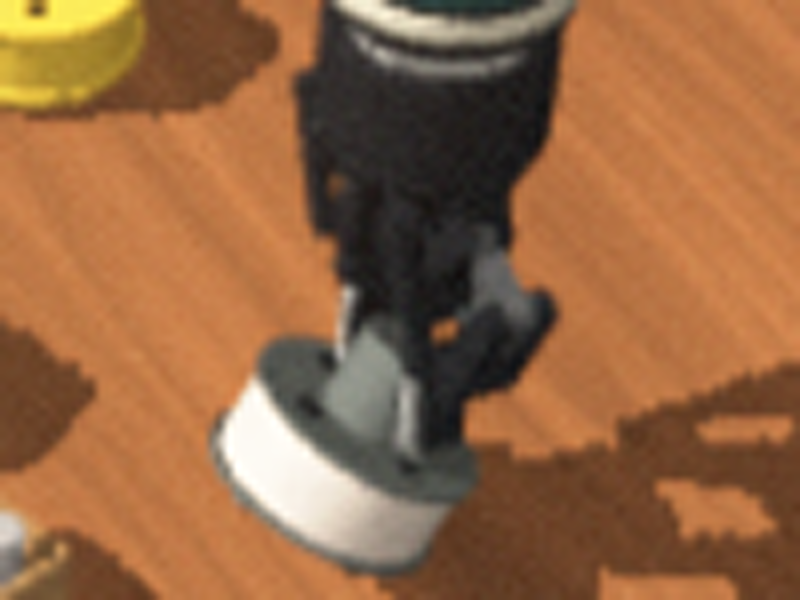

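```bash
python3 -m inch '30 0 0 2 0; 30 0 0 4 0; 30 0 0 4 0'; python3 -m inch '85 0 0 0 0;85 0 0 0 0; 85 0 0 -30 0; 85 0 20 -80 0; 85 0 60 -90 0; 85 0 90 -90 0;85 0 90 -90 0'
python3 - <<'E'
from h import *
t=snap('top','pics/t5.png');s=snap('scene','pics/s5.png')
P=[.425,.033,.03];print(proj('top',P),proj('scene',P))
z=lambda i,P,n:cv2.resize(i[(c:=proj(n,P)[0].astype(int))[1]-38:c[1]+38,c[0]-38:c[0]+38],(399,399),interpolation=cv2.INTER_CUBIC)
cv2.imwrite('pics/c7.png',np.hstack([z(t,P,'top'),z(s,P,'scene')]))
E
```

```text
time_s: 9.15
tool_pos: [0.391, 0.0352, 0.0519]
tool_rot: [-0.677, 0.736, -0.001, 0.002]
force: [0.4, -0.4, -3.1]
width: 0.0336
time_s: 10.02
tool_pos: [0.2995, 0.0427, 0.1418]
tool_rot: [-0.677, 0.736, -0.001, 0.002]
force: [0.1, -0.1, -0.6]
width: 0.0852
[[315.70953301 272.94324581]] [[370.20383627 241.07908925]]
```

View pics/c7.png

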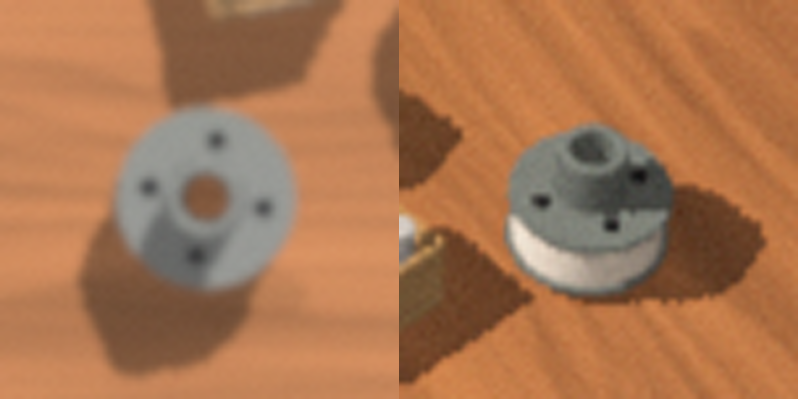

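Run:
```python
from h import *
k=5.25;f=lambda x,y:(277+x/k,234+y/k)
d=np.array([atz('top',*f(x,y),.042) for x,y in[(216,140),(263,207),(196,256),(149,187)]]);c=d.mean(0)
a=np.degrees(np.arctan2(*(d-c)[:,1::-1].T));print(c,np.linalg.norm(d-c,axis=1),a,(a%90))
print('hub top',atz('top',*f(206,196),.072),'scene hub',atz('scene',370-38+192/k,241-38+147/k,.072),'tri',tri(('top',*f(206,196)),('scene',370-38+192/k,241-38+147/k)))
plan([c[0],c[1],.15],np.radians(-88))
```

```text
[0.4284434  0.03151338 0.042     ] [0.02697622 0.02677393 0.02739051 0.02685289] [ -8.69664942 -98.42264413 171.46597992  80.69280698] [81.30335058 81.57735587 81.46597992 80.69280698]
hub top [0.42948815 0.03089987 0.072     ] scene hub [0.43291362 0.03253553 0.072     ] tri (array([0.43023367, 0.03043163, 0.06870303]), np.float64(0.0019048215405886109))
shift [   0.4 -127.4   -7.5] turn -0.1176336409255565 az now -1.6535233826805664 q6 3.092290887790588 t 10.125 axes [[-0.083, -0.997], [-0.997, 0.083]]
```

```bash
python3 -m inch '85 0 -50 0 -0.1; 85 0 -100 0 -0.1; 85 0 -129 0 -0.1; 85 0 -129 40 -0.1; 85 0 -129 80 -0.1; 85 0 -129 94 -0.1; 85 0 -129 94 -0.1; 60 0 -129 94 -0.1; 45 0 -129 94 -0.1; 30 0 -129 94 -0.1; 30 0 -129 94 -0.1;30 0 -129 94 -0.1' 20; python3 -m inch '85 0 0 0 0; 85 0 0 0 0; 85 0 0 -30 0; 85 0 0 -30 -0.19; 85 0 0 -30 -0.38;  85 0 0 -30 -0.57; 85 0 0 -30 -0.75; 85 0 0 -30 -0.94; 85 0 0 -30 -1.12; 85 0 0 -30 -1.31; 85 0 0 -30 -1.49; 85 0 0 -30 -1.57; 85 0 0 0 -1.57; 85 0 0 0 -1.57; 60 0 0 0 -1.57; 45 0 0 0 -1.57; 30 0 0 0 -1.57;30 0 0 0 -1.57; 30 0 0 0 -1.57'; python3 -c "
from h import *
plan([.43,.031,.047])"
```

```text
time_s: 11.62
tool_pos: [0.4311, 0.0318, 0.0491]
tool_rot: [0.713, -0.701, 0.002, -0.003]
force: [-0.3, 0.6, 6.5]
width: 0.0356
time_s: 14.0
tool_pos: [0.4314, 0.0317, 0.0496]
tool_rot: [1.0, 0.008, 0.004, -0.0]
force: [-1.8, -0.7, 6.6]
width: 0.035
shift [-1.4  0.7  2.6] turn None az now 0.016542647035247878 q6 1.4377309449387932 t 14.0 axes [[1.0, 0.017], [0.017, -1.0]]
```

```bash
python3 -m inch '30 0 0 0 0; 30 0 0 -30 0; 30 0 0 -70 0; 30 0 0 -110 0; 30 40 -35 -110 -0.15; 30 85 -75 -110 -0.3; 30 130 -115 -110 -0.45; 30 170 -150 -110 -0.561; 30 187 -167 -110 -0.561; 30 187 -167 -110 -0.561; 30 187 -167 -110 -0.561;30 187 -167 -110 -0.561' 60
python3 - <<'E'
from h import *
plan([.616,.202,.063],np.radians(.0165*57.3+32.15))
t=snap('top','pics/t6.png');s=snap('scene','pics/s6.png')
P=[.616,.202,.1]
z=lambda i,P,n:cv2.resize(i[(c:=proj(n,P)[0].astype(int))[1]-45:c[1]+45,c[0]-45:c[0]+45],(399,399),interpolation=cv2.INTER_CUBIC)
print(proj('top',P),proj('scene',P))
cv2.imwrite('pics/c8.png',np.hstack([z(t,P,'top'),z(s,P,'scene')]))
E
```

```text
time_s: 15.5
tool_pos: [0.6142, 0.201, 0.1615]
tool_rot: [0.959, 0.284, 0.004, 0.001]
force: [0.2, -0.0, -3.3]
width: 0.0341
shift [ 1.3 -0.2 98.5] turn -0.0007702759236201118 az now 0.5768542940055371 q6 1.1847101176056107 t 15.5 axes [[0.838, 0.545], [0.545, -0.838]]
[[244.29701487 189.96329277]] [[340.91610717 295.99617846]]
```

View pics/c8.png

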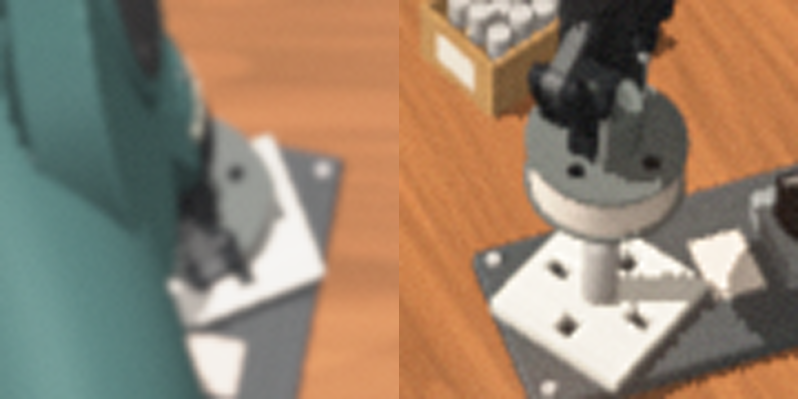

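Run:
```python
from h import *
k=399/90;f=lambda x,y:(340-45+(x-399)/k,295-45+y/k)
for z,pts in[(.154,[(575,171),(651,161)]),(.024,[(556,267),(628,262)]),(.024,[(567,324),(638,318)])]:
    a,b=[atz('scene',*f(*p),z) for p in pts];d=b-a;print(a,b,np.linalg.norm(d),np.degrees(np.arctan2(d[1],d[0])))
f=lambda x,y:(244-45+x/k,189-45+y/k);a=atz('top',*f(236,173),.154)-[.615,.2015,.154];print('top dot',a,np.degrees(np.arctan2(a[1],a[0])))
```

```text
[0.64036654 0.21325074 0.154     ] [0.60365044 0.2259384  0.154     ] 0.038846477221487055 160.93683753138845
[0.62813504 0.17695022 0.024     ] [0.59197301 0.19280689 0.024     ] 0.03948577042360422 156.32305638626846
[0.6415556  0.21261989 0.024     ] [0.60620129 0.22743643 0.024     ] 0.038333497810549996 157.26206827757267
top dot [ 8.59791054e-03 -2.60445669e-02 -8.32667268e-17] -71.73075506012057
```

```bash
python3 -m inch '30 1.3 0 15 0.02; 30 1.3 0 30 0.02; 30 1.3 0 40 0.02; 30 1.3 0 46 0.02; 30 1.3 0 46 0.02'; python3 -m inch '30 0 0 8 0; 30 0 0 16 0; 30 0 0 16 0'
```

```text
time_s: 16.23
tool_pos: [0.6157, 0.2019, 0.1152]
tool_rot: [0.961, 0.275, 0.004, 0.001]
force: [-0.5, -0.0, -2.9]
width: 0.0339
time_s: 16.6
tool_pos: [0.6154, 0.2018, 0.0984]
tool_rot: [0.961, 0.275, 0.003, 0.001]
force: [-0.4, -0.8, -3.7]
width: 0.0343
```

```bash
python3 -m inch '30 0 0 8 0; 30 0 0 15 0; 30 0 0 20 0; 30 0 0 20 0'; python3 -m inch '30 0 0 2 0; 30 0 0 4 0; 30 0 0 6 0; 30 0 0 6 0'
```

```text
time_s: 17.1
tool_pos: [0.6153, 0.2018, 0.0779]
tool_rot: [0.961, 0.275, 0.003, 0.001]
force: [0.2, 0.4, -3.6]
width: 0.034
time_s: 17.6
tool_pos: [0.6153, 0.2017, 0.0718]
tool_rot: [0.961, 0.275, 0.003, 0.001]
force: [-0.8, -0.2, -3.3]
width: 0.0338
```

```bash
python3 -m inch '30 0 0 1 0; 30 0 0 2 0; 30 0 0 3 0; 30 0 0 3 0'; python3 -m inch '30 0 0 1 0; 30 0 0 2 0; 30 0 0 3 0; 30 0 0 3 0'
```

```text
time_s: 18.1
tool_pos: [0.6153, 0.2017, 0.0687]
tool_rot: [0.961, 0.275, 0.003, 0.001]
force: [-0.2, 0.1, -3.1]
width: 0.0338
time_s: 18.6
tool_pos: [0.6155, 0.2015, 0.0663]
tool_rot: [0.961, 0.275, 0.003, 0.001]
force: [-2.7, -2.1, 4.5]
width: 0.0342
```

```bash
python3 -m inch '30 0 0 1 0; 30 0 0 1.5 0; 30 0 0 1.5 0'; python3 -m inch '40 0 0 0 0; 60 0 0 0 0; 85 0 0 0 0; 85 0 0 0 0; 85 0 0 -30 0; 85 0 0 -80 0; 85 0 0 -100 0; 85 0 0 -100 0'
python3 - <<'E'
from h import *
plan([.491,.222,.12])
t=snap('top','pics/t7.png');s=snap('scene','pics/s7.png')
z=lambda i,x,y,w,h:cv2.resize(i[y:y+h,x:x+w],(399,int(399*h/w)),interpolation=cv2.INTER_CUBIC)
cv2.imwrite('pics/c9.png',np.hstack([z(t,200,160,100,120),z(s,310,260,100,120)]))
E
```

```text
time_s: 18.98
tool_pos: [0.6155, 0.2012, 0.0661]
tool_rot: [0.962, 0.275, 0.003, 0.001]
force: [-6.0, -5.4, 14.2]
width: 0.0335
time_s: 19.98
tool_pos: [0.6155, 0.2015, 0.1673]
tool_rot: [0.962, 0.275, 0.005, 0.001]
force: [-0.9, 0.5, -0.7]
width: 0.0854
shift [-95.3 -83.5  46.1] turn None az now 0.5566938874804761 q6 1.205596021242028 t 19.975 axes [[0.849, 0.528], [0.528, -0.849]]
```

View pics/c9.png

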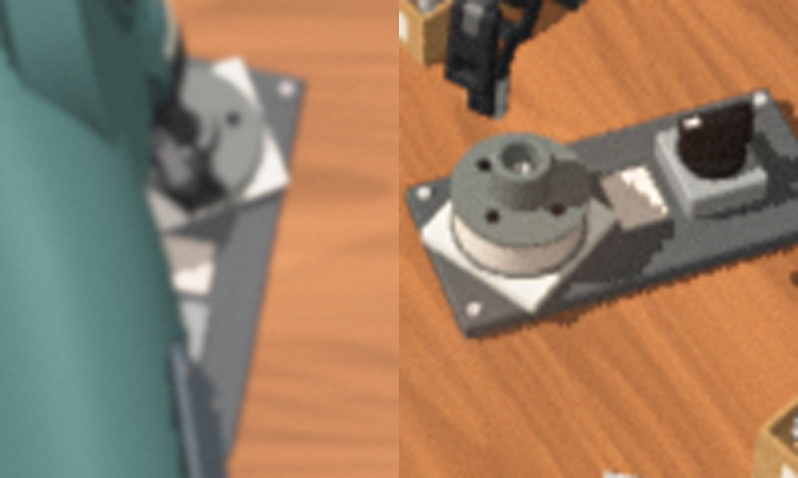

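Run:
```python
from h import *
k=3.99
print('hub obs',310+125/k,260+154/k,'home,stand',proj('scene',[[.6172,.2028,.088],[.6172,.2028,.096]]))
kt=np.array([.4897,.2207]);ks=np.array([.4943,.2242]) # knob in top / scene biased frames
a=atz('top',237.4,237.6,.075)[:2];b=atz('scene',383,290,.075)[:2];b2=atz('scene',310+(692-399)/k,260+123/k,.075)[:2]
for m,c in((a,kt),(b,ks),(b2,ks)):d=m-c;print(m,d,np.linalg.norm(d),np.arctan2(d[1],d[0]))
# bar ends top edge in scene
e1,e2=[atz('scene',310+(x-399)/k,260+y/k,.075)[:2] for x,y in((681,124),(750,104))];d=e1-e2;print('bar',e1,e2,np.linalg.norm(d),np.arctan2(d[1],d[0]))
plan([.492,.222,.15],-.17+np.pi/2)
```

```text
hub obs 341.328320802005 298.5964912280702 home,stand [[340.48785904 299.6428867 ]
 [340.58951634 297.5082406 ]]
[0.50577336 0.21921124] [ 0.01607336 -0.00148876] 0.01614216230916093 -0.0923590102504243
[0.50840959 0.21773452] [ 0.01410959 -0.00646548] 0.015520407026056143 -0.42967937699940195
[0.50887047 0.2203372 ] [ 0.01457047 -0.0038628 ] 0.015073808371148604 -0.2591498394077877
bar [0.51504271 0.21783967] [0.47035639 0.22478127] 0.045222263809225886 -0.1541088766895828
shift [-93.1 -82.4  14.3] turn -0.8442376654229946 az now 0.5565586613719018 q6 1.2056611815868756 t 20.075 axes [[0.849, 0.528], [0.528, -0.849]]
```

```bash
python3 -m inch '60 -30 -25 10 -0.18; 60 -70 -60 10 -0.36; 60 -93 -82 10 -0.54; 60 -93 -82 10 -0.72; 60 -93 -82 14 -0.855; 60 -93 -82 30 -0.855; 60 -93 -82 60 -0.855; 60 -93 -82 60 -0.855'; python3 -c "
from h import *
plan([.492,.222,.052],-.16+np.pi/2)"
```

```text
time_s: 21.08
tool_pos: [0.4907, 0.2211, 0.1019]
tool_rot: [0.761, 0.649, -0.0, 0.001]
force: [0.2, -1.0, 0.0]
width: 0.0602
shift [ 1.1  1.  49.9] turn 0.00075602574089495 az now 1.4115523525357916 q6 0.4324814579646857 t 21.075 axes [[0.159, 0.987], [0.987, -0.159]]
```

```bash
python3 -m inch '60 1 1 25 0; 60 1 1 45 0; 60 1 1 50 0; 60 1 1 50 0; 40 1 1 50 0; 20 1 1 50 0; 6 1 1 50 0; 6 1 1 50 0; 6 1 1 50 0' 30
```

```text
time_s: 22.2
tool_pos: [0.4922, 0.2223, 0.0524]
tool_rot: [0.761, 0.649, 0.0, 0.001]
force: [-3.0, 3.1, 6.3]
width: 0.0111
```

```bash
python3 -m inch '6 0 0 -1 0.15; 6 0 0 -1 0.3; 6 0 0 -1 0.45; 6 0 0 -1 0.6; 6 0 0 -1 0.75; 6 0 0 -1 0.9; 6 0 0 -1 1.05; 6 0 0 -1 1.2; 6 0 0 -1 1.35; 6 0 0 -1 1.4; 6 0 0 -1 1.4;6 0 0 -1 1.4' 40; python3 -c "
from h import *
plan([.492,.222,.052])
print(arm.state()['wrist_torque'])"
```

```text
time_s: 23.7
tool_pos: [0.4908, 0.2213, 0.0525]
tool_rot: [1.0, 0.006, -0.0, 0.002]
force: [-2.3, -4.4, -7.4]
width: 0.0112
shift [ 1.2 -0.7  0.5] turn None az now 0.011259594717503629 q6 1.8333263238026194 t 23.7 axes [[1.0, 0.011], [0.011, -1.0]]
[-1.01396515  0.52372154  0.01056434]
```

Turned 1.40 rad. Next: open a little, back off straight up, clear the view and check.

```bash
python3 -m inch '25 0 0 0 0; 40 0 0 0 0; 40 0 0 0 0; 40 0 0 -40 0; 40 0 0 -90 0; 40 -20 60 -130 0; 40 -40 120 -150 0; 40 -60 180 -150 0; 40 -80 240 -150 0; 40 -80 300 -150 0; 40 -80 350 -150 0; 40 -80 350 -150 0'
python3 - <<'E'
from h import *
print(arm.state()['force'],arm.state()['width'])
t=snap('top','pics/t8.png');s=snap('scene','pics/s8.png')
z=lambda i,x,y,w,h:cv2.resize(i[y:y+h,x:x+w],(399,int(399*h/w)),interpolation=cv2.INTER_CUBIC)
cv2.imwrite('pics/c10.png',np.hstack([z(t,200,160,100,120),z(s,310,260,100,120)]))
E
```

```text
time_s: 25.2
tool_pos: [0.4149, -0.1328, 0.2039]
tool_rot: [1.0, 0.003, -0.0, 0.002]
force: [0.8, 0.5, 0.5]
width: 0.0401
[0.82106027 0.46497035 0.53410501] 0.04008789765815251
```

View pics/c10.png

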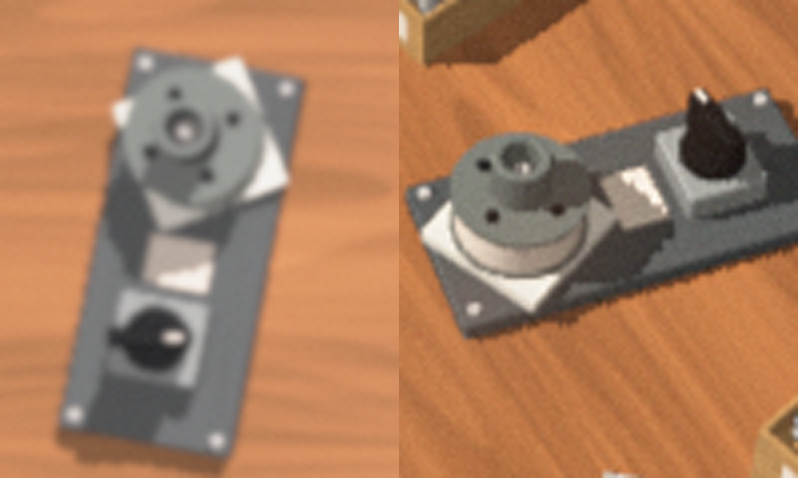

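Run:
```python
from h import *
k=3.99;c=np.array([.6172,.2028]);th=np.linspace(0,2*np.pi,721)
toc=lambda p:(p-[310,260])*k+[399,0]
a=np.radians(23.4+45+90*np.arange(4));print('corners',toc(proj('scene',np.c_[c+.0594*np.c_[np.cos(a),np.sin(a)],np.full(4,.024)])).round())
scr=proj('scene',[[.6678+.0,.2403,.015]]);print(toc(scr))
for n,z in(('home',0),('stand',.008)):
    for nm,r,h in(('base',.042,.024),('flange',.042,.058),('dots',.027,.058),('hub',.018,.088)):
        q=toc(proj('scene',np.c_[c+r*np.c_[np.cos(th),np.sin(th)],np.full(721,h+z)]));print(n,nm,'x',q[:,0].min().round(),q[:,0].max().round(),'y',q[:,1].min().round(),q[:,1].max().round())
s=cv2.imread('pics/s8.png');crop(s,315,285,60,60,10,'pics/c11.png')
```

```text
corners [[533. 306.]
 [615. 214.]
 [503. 146.]
 [419. 234.]]
[[474.50522923 312.45005735]]
home base x 448.0 588.0 y 168.0 282.0
home flange x 448.0 590.0 y 133.0 248.0
home dots x 473.0 565.0 y 153.0 227.0
home hub x 490.0 552.0 y 134.0 183.0
stand base x 448.0 588.0 y 160.0 274.0
stand flange x 448.0 591.0 y 125.0 240.0
stand dots x 474.0 566.0 y 145.0 219.0
stand hub x 490.0 552.0 y 125.0 175.0
```

```bash
python3 -c "
from h import *
print(arm.sign_off(), arm.state()['time_s'])"
```

```text
the job is handed in; nothing more can be done
the job is handed in; nothing more can be done
```

The reel is on the spindle and the tension knob is past its detent. I handed the job in at about 25 s of the 67 s allowed; `sign_off` gives no verdict.

**What I did:**
- **Picking up:** I gripped the grey reel's tilted hub on the rack. My first closing touched the sloping flange with about 64 N at the wrist, so I backed off and gripped about 7 mm higher.
- **Righting and regripping:** The reel stayed tilted in the gripper. I set it down on a clear bit of table, where it righted itself, and regripped it twice at right angles to centre it.
- **Mounting:** I turned it about 31° to match the slots and lowered it in small steps. The highest contact force I read was about 14 N.
- **Knob:** I gripped the bar, turned it 1.40 rad clockwise and let go.

**Last checks:**
- **Seating height:** The gripper's height at contact (66 mm) is within about 1 mm of the value expected for fully home; standing on the plate would have read about 73 mm. The flange outline in the last picture also matched "home".
- **Disagreement:** One earlier estimate, from the hub's centre pixel, fell halfway between home and standing, so it settled nothing.
- **Slot angle:** Before lowering, the two cameras differed by a few degrees on the match between lugs and slots. The lugs dropped in without resistance.
- **Knob:** In the last picture the mark has swung from +x to about −y, so the knob held at roughly 1.4 rad after release. The gripper is clear of everything.
- **Not done:** I tried a further close-up of the seating, but the picture limit had been reached. I also did not compare the other stock with its starting positions; the pickup, carrying and placing moves showed no unexpected contact with it.

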